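Slide a circuit board home in its locked test fixture

TASK

A circuit board lies in the sliding carriage of the test fixture, and the carriage is locked on its rails, away from the socket. Press the green lock button with a fingertip and keep it held down while you push the carriage along to the socket end until it is fully home against the stops, without slamming it; then let the button spring up so that the carriage is locked there. Grasp and lift nothing: the board rides along lying in its nest, and the solder spool, the flux bottle and the screwdriver stay where they are.

Things in the scene. Friction and masses are not known exactly. Their poses are not given: they have to be found in the camera images.
- fixture: the fixed test fixture: dark base plate 150 mm (its x) by 350 mm (its y, the rail direction) by 12 mm, standing on a 2 mm blue mat. Origin: centre of the base's underside, z up. The carriage slides along the fixture's +y towards a grey socket block (118 mm wide, 76 mm tall, from y = 118 to 169 mm); two rails and a brass latch comb run along the base.
- carriage (a joint): position of the carriage along the fixture's +y, m: 0 at the far parking end, 0.112 fully home against the stops at the socket. It starts locked somewhere between 0 and 0.041. While the lock is up the carriage cannot move; with it down it slides with about 1 N of friction. The latch comb has a slot every 8 mm (also one at 0.112), into which the lock springs when let go, drawing the carriage to the nearest slot.
- lock (a joint): travel of the lock button, m: 0 up (locked), 0.0095 fully down. Spring force 2 N at the start, 4.5 N at full travel. It blocks the carriage until it is about 7 mm down, so press it right down; it must stay down while the carriage moves.
- lock_top (a point): centre of the top of the green lock button (round, flat, 39 mm across), which rides on the carriage. Up, it is 70 mm above the fixture's underside; fully down, 60.5 mm. In the fixture's frame it lies at x = 0, y = -120 mm + carriage position. A black collar (51 mm across, 58 mm high) surrounds it. A fingertip on it moves the carriage by friction or by bearing on the push tab.
- nest (a point): point on the carriage, 76.5 mm ahead of the button's centre (towards the socket), 48 mm above the fixture's underside: below the middle of the circuit board, level with its underside. Between button and nest a black push tab, 44 mm wide, 5 mm thick, stands across the carriage: its near face 27 mm from the button's centre, its top 6 mm above the button when up.
- spool: solder spool standing on its blue flange, 60 mm diameter, 40 mm high, loose beside the fixture; origin at the centre of its underside.
- flux: white flux bottle with red cap, 36 mm diameter, 75 mm high, loose beside the parking end; origin at the centre of its underside.
- driver: screwdriver with yellow handle, 150 mm long, lying loose beside the fixture; origin under its middle, x axis from handle to tip.
- board (a joint): height of the circuit board above its rests in the carriage's nest, m: 0 lying in place (held only by its weight, 50 g, and guided sideways by the nest), larger as it is lifted. The green board is 70 by 85 mm and 2 mm thick (11 mm with its parts), with a 46 mm wide, 18 mm long edge connector towards the socket.

How it is judged:
By the outcome, as a careful person would: the job done as asked, in the order asked, and still so for the second after the job is handed in, with the robot touching nothing.
It also fails if it takes over 35 s, if anything falls off the work surface, if the arm or the gripper's body presses on something with over 40 N, if the wrist force passes 120 N, or if a joint passes its speed limit or range.

ROBOT

A 6-joint arm with a two-finger parallel gripper is mounted at the origin on the work surface. World frame = base frame: x ahead of the robot, y to its left, z up, the work surface at z = 0. Lengths are in mm, angles in rad, forces in N, time in s.
With the tool pointing down it reaches from about 350 to 775 mm from the base axis. Payload 7.3 kg.
Tool frame: the origin (TCP) lies midway between the tips of the shut fingers; the grasp point (between the pads) lies 19 mm behind it; x points along the fingers, y is the direction in which the jaws open and shut, and the axes are right-handed (so a half turn about x gives the same grasp; the last joint's range is limited). The gripper opens to 92 mm and grips with 3 to 60 N. Pads are 19 mm wide; open, the fingers measure 130 mm over their backs; the gripper's body (75 mm by 190 mm) begins 47 mm behind the grasp point.
Start: joints at [1.073, 0.342, 1.524, -0, 1.275, -0.146], TCP at [180.895, 492.871, 226.741] pointing down, gripper open.
Joint ranges: [-2.53, 2.53], [-0.77, 2.02], [0.04, 2.7], [-1, 4.14], [0.28, 2.66], [-3.11, 3.11]. Speed limits (rad/s): [2.57, 2.57, 3.14, 3.14, 3.14, 3.14].

INTERFACE

Orientations are given as [roll, pitch, yaw] about the fixed x, y, z axes, in that order (R = Rz(yaw) Ry(pitch) Rx(roll)).
In Python, from plant import get_obs, capture, close_job gives the robot as it stands. The module is installed in compiled form; this text tells all that it offers.
- The arm moves only by the tool send_rows, never from a script. Its argument "moves" is a list of rows, each a list of 4 numbers: the shift along the tool's x, y, z in mm, then the turn about the tool's x in degrees. In form: [[tx, ty, tz, yaw], ...]. A call has 1 to 8 rows; each row shifts and turns the commanded pose from where the row before left it, along the tool's axes as they then stand; what a row does not reach is not made up. A row lasts 1/8 s, in which the tool goes at most 62.5 mm and 10.7 degrees, less where a joint would pass 70% of its speed; a pose out of reach is approached as far as the arm can. A call with a gripper value outside its range is refused whole. "hand" is the opening, from 0 (shut) to 1 (fully open), set as the call begins (left out, the last holds). The fingers move at their own pace and stop on an object; the grip force is fixed at half the most. Time passes only in rows, so rows that do not move let the fingers close. It gives the time, the measured TCP pose, the force and the opening at its end, in the units of the state.
- get_obs(): the state, without advancing time (a new reading comes with each control period).
- capture(name): name is "scene" or "top"; returns a dict with "image" (480x640x3 uint8, red, green, blue), "K" (3x3 intrinsics, pixels), "dist" ([k1, k2, p1, p2, k3] as OpenCV has them; the pictures are not rectified), "position" and "attitude" of the camera in the world. Camera axes: x right, y down, z forward; pixel columns grow to the right and rows downward; lengths in mm; the calibration is good to about 2 mm. A picture is of the moment at which its call begins. There is no depth.
- close_job(): hands the job in, once; it reports no verdict.
The state is a dict: "time": time; "joint_positions": joint angles; "dq": joint speeds; "tau": joint torques, N m; "tool_pos": TCP position; "tcp_rot": TCP orientation; "contact_force": force on the tool from outside, world axes, zero at the start; "moment": the same for the moment, N m; "grip_width": finger opening in mm.
Only numpy, scipy, OpenCV 4.12 (cv2) and the standard library are available. Lean on these libraries where they do the work, as an engineer would, in place of code of your own. Each camera call takes 0.05 s, during which the arm holds its last target. There are 200 camera calls.

## Working session

There is one attempt and no reset: what is moved stays moved. The work goes in short steps, Python scripts to look and compute and a tool call to move; the robot and the scene stay as the last step left them, time stands still between calls to the robot, and variables do not carry over. Pictures are saved under pics/ and viewed, about 8 in all and at most 12, crops included, and the job is handed in when it is done.

Besides the shell and the picture viewer there is one more tool, called after "Emit:" as a command line: name --pt "numbers of a row" for each row, then --argument value for the rest. send_rows: Moves the arm, as the interface text tells. Its arguments: {"type":"object","properties":{"moves":{"type":"array","items":{"type":"array","items":{"type":"number"}}},"hand":{"type":"number"}},"required":["moves"]}

```bash
mkdir -p pics; python3 - <<'E'
from plant import get_obs, capture
import cv2,pickle
o=get_obs();print(o)
for n in("scene","top"):
    c=capture(n);pickle.dump(c,open(n+".pkl","wb"));cv2.imwrite(f"pics/{n}1.png",c["image"][:,:,::-1]);print({k:v for k,v in c.items() if k!="image"})
E
```

```text
{'time': 0.0, 'joint_positions': array([ 1.07300200e+00,  3.42710303e-01,  1.52503471e+00, -1.34124623e-05,
        1.27539436e+00, -1.46007174e-01]), 'dq': array([ 0.00072441,  0.00151466, -0.00049029,  0.00187302,  0.00074422,
        0.00090506]), 'tau': array([ 3.42986618e-05, -4.31252110e+01, -2.44215310e+01,  7.17959111e-02,
        5.61997353e-02, -1.65405140e-04]), 'tool_pos': array([180.68858807, 492.48443223, 226.04523664]), 'tcp_rot': array([-1.70851165,  1.56924955, -2.06029489]), 'contact_force': array([-0.62049229,  0.23916742, -0.05480774]), 'moment': array([ 0.02163578, -0.03705585, -0.01208391]), 'grip_width': 91.53748677387429}
{'K': array([[479.79411639,   0.        , 324.51986457],
       [  0.        , 479.79411639, 250.99714881],
       [  0.        ,   0.        ,   1.        ]]), 'dist': array([0.03966049, 0.        , 0.        , 0.        , 0.        ]), 'position': array([ 922.48205153, -340.06795761,  537.11695277]), 'attitude': array([-2.37827954,  0.00625632,  0.86744679])}
{'K': array([[478.77335975,   0.        , 318.8449105 ],
       [  0.        , 478.77335975, 237.40691769],
       [  0.        ,   0.        ,   1.        ]]), 'dist': array([-0.07688865,  0.        ,  0.        ,  0.        ,  0.        ]), 'position': array([510.39756239, -39.87174987, 769.33474612]), 'attitude': array([-3.06928511, -0.01207721, -1.57094078])}
```

View pics/scene1.png

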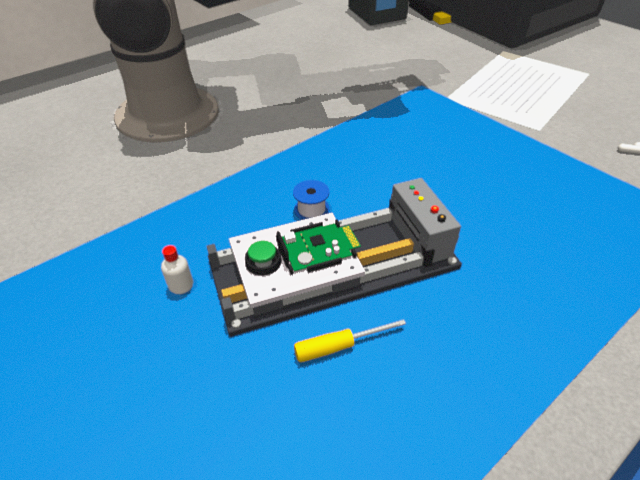

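View pics/top1.png

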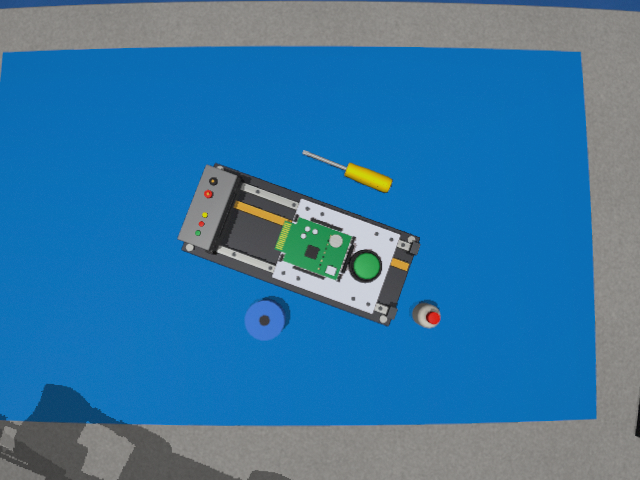

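The scene view shows the button at about (262,252) px. The top view shows it at about (367,265), with base screws at (220,168), (189,247), (383,319) and (411,239) and the socket at upper left. Next I turn these into world positions.

```bash
cat > h.py <<'E'
import numpy as np,cv2
from scipy.spatial.transform import Rotation as R
def ray(c,p):
    u=cv2.undistortPoints(np.array([[p]],float),c["K"],c["dist"])[0,0]
    return R.from_euler("xyz",c["attitude"]).as_matrix()@np.r_[u,1]
def at(c,p,z):
    d=ray(c,p);return c["position"]+d*(z-c["position"][2])/d[2]
def green(c,box):
    x0,y0,x1,y1=box;im=c["image"][y0:y1,x0:x1].astype(int)
    m=((im[...,1]>1.6*im[...,0])&(im[...,1]>1.5*im[...,2])&(im[...,1]>60)).astype(np.uint8)
    n,l,s,ce=cv2.connectedComponentsWithStats(m);k=1+np.argmax(s[1:,4])
    return ce[k]+[x0,y0],s[k]
E
python3 - <<'E'
from h import *
import pickle
S=pickle.load(open("scene.pkl","rb"));T=pickle.load(open("top.pkl","rb"))
for c,b in((S,(244,236,280,272)),(T,(350,248,386,284))):
    p,s=green(c,b);print(p,s,at(c,p,72))
print([at(T,p,14).round(1) for p in((220,168),(189,247),(383,319),(411,239))])
im=np.hstack([cv2.resize(T["image"][150:340,170:450],None,fx=2.8,fy=2.8,interpolation=cv2.INTER_CUBIC)])
cv2.imwrite("pics/crop.png",im[:,:,::-1])
E
```

```text
[261.48261759 251.33742331] [  3   5  29  22 489] [ 526.59593122 -119.0298672    72.        ]
[366.33333333 265.64864865] [  3   5  27  26 555] [ 519.69262719 -117.51212232   72.        ]
[array([676.5, 109.4,  14. ]), array([549.7, 156.6,  14. ]), array([ 436.7, -149.8,   14. ]), array([ 562.7, -195.5,   14. ])]
```

View pics/crop.png

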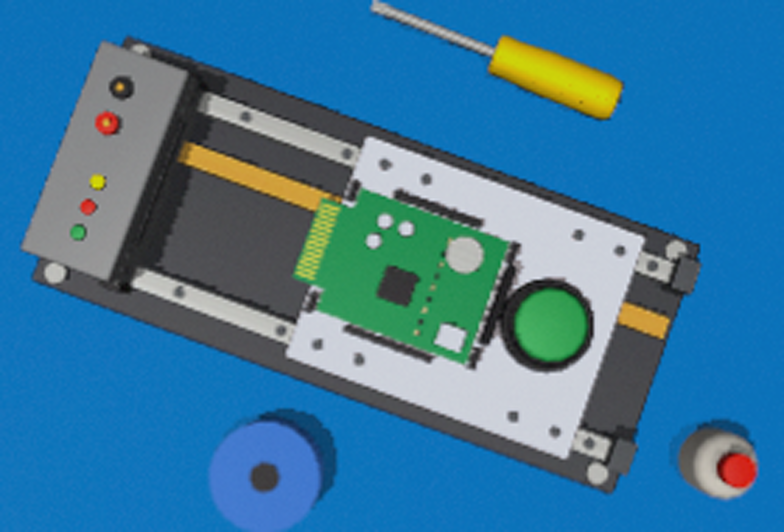

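The crop confirms the layout: the carriage is near its parking end, the button is at about (550,323) in the crop, and the push tab is just ahead of it towards the board. Fixture centre is about (556.4,-19.8), +y direction about (0.347,0.938), and the carriage at about 16 mm, so there are 96 mm to go. I now work out the turn and the shift.

```bash
cat >> h.py <<'E'
yf=np.array([.3475,.9377,0]);xf=np.array([.9377,-.3475,0]);C=np.array([556.4,-19.8,0])
def st(o):
    M=R.from_euler("xyz",o["tcp_rot"]).as_matrix();return M,o["tool_pos"]
E
python3 - <<'E'
from h import *
from plant import get_obs
M,p=st(get_obs());print(M.round(4))
for s in(1,-1):
    t=s*xf; a=np.degrees(np.arctan2(t@M[:,2],t@M[:,1]));print("turn",s,a)
    N=M@R.from_euler("x",a,degrees=True).as_matrix()
    g=C+yf*(-104+10)+[0,0,110]; print(N.round(3),g,(N.T@(g-p)).round(1))
E
```

```text
[[-6.000e-04  3.446e-01  9.388e-01]
 [-1.200e-03  9.388e-01 -3.446e-01]
 [-1.000e+00 -1.300e-03 -2.000e-04]]
turn 1 90.17869476556538
[[-0.001  0.938 -0.347]
 [-0.001 -0.347 -0.938]
 [-1.    -0.     0.001]] [ 523.735  -107.9438  110.    ] [116.6 530.3 443.7]
turn -1 -89.82130523443463
[[-0.001 -0.938  0.347]
 [-0.001  0.347  0.938]
 [-1.     0.    -0.001]] [ 523.735  -107.9438  110.    ] [ 116.6 -530.3 -443.7]
```

Emit:
send_rows --hand 0 --pt "0 -15 18 0" --pt "0 -32 38 0" --pt "0 -32 38 0" --pt "0 -32 38 0" --pt "0 -32 38 0" --pt "0 -32 38 0" --pt "0 -32 38 0" --pt "0 -32 38 0"

```text
time: 1.1
tool_pos: [365.6, 169.1, 226.6]
tcp_rot: [2.64, 1.571, 2.288]
contact_force: [1.3, 0.0, 0.0]
grip_width: 16.1
```

Emit:
send_rows --pt "0 -32 38 0" --pt "0 -32 38 0" --pt "0 -32 38 0" --pt "0 -32 38 0" --pt "0 -32 38 0" --pt "20 -32 38 0" --pt "40 -18 22 0" --pt "40 0 0 0"

```text
time: 2.1
tool_pos: [528.1, -114.7, 125.1]
tcp_rot: [-0.243, 1.57, -0.598]
contact_force: [0.4, 0.1, -0.9]
grip_width: 0.1
```

```bash
cat >> h.py <<'E'
def rep():
    from plant import get_obs
    o=get_obs();M,p=st(o);d=p-C;print("t",o["time"],"fix x,y",(d@xf).round(2),(d@yf).round(2),"z",p[2].round(2),"F xf,yf,z",(o["contact_force"]@np.c_[xf,yf,[0,0,1]]).round(2),"w",o["grip_width"].round(1), "down",M[:,0].round(3), "yang",np.degrees(np.arctan2(M[1,1],M[0,1])).round(2),"vs",np.degrees(np.arctan2(yf[1],yf[0])).round(2))
E
python3 - <<'E'
from h import *
from plant import capture
rep()
for n in("scene","top"):
    c=capture(n);cv2.imwrite(f"pics/{n}2.png",c["image"][:,:,::-1])
a=cv2.imread("pics/scene2.png")[110:350,150:480];cv2.imwrite("pics/c2.png",cv2.resize(a,None,fx=2.4,fy=2.4))
E
```

```text
Traceback (most recent call last):
  File "h.py", line 18, in rep
    o=get_obs();M,p=st(o);d=p-C;print("t",o["time"],"fix x,y",(d@xf).round(2),(d@yf).round(2),"z",p[2].round(2),"F xf,yf,z",(o["contact_force"]@np.c_[xf,yf,[0,0,1]]).round(2),"w",o["grip_width"].round(1), "down",M[:,0].round(3), "yang",np.degrees(np.arctan2(M[1,1],M[0,1])).round(2),"vs",np.degrees(np.arctan2(yf[1],yf[0])).round(2))
                                                                                                                                                                                   ^^^^^^^^^^^^^^^^^^^^^
AttributeError: 'float' object has no attribute 'round'
```

```bash
sed -i 's/o\["grip_width"\].round(1)/round(o["grip_width"],1)/' h.py
python3 - <<'E'
from h import *
from plant import capture
rep()
for n in("scene","top"):
    c=capture(n);cv2.imwrite(f"pics/{n}2.png",c["image"][:,:,::-1])
a=cv2.imread("pics/scene2.png")[110:350,150:480];cv2.imwrite("pics/c2.png",cv2.resize(a,None,fx=2.4,fy=2.4))
E
```

```text
t 2.1 fix x,y 6.48 -98.8 z 125.06 F xf,yf,z [ 0.38  0.27 -0.95] w 0.1 down [ 0. -0. -1.] yang 69.7 vs 69.67
```

View pics/c2.png

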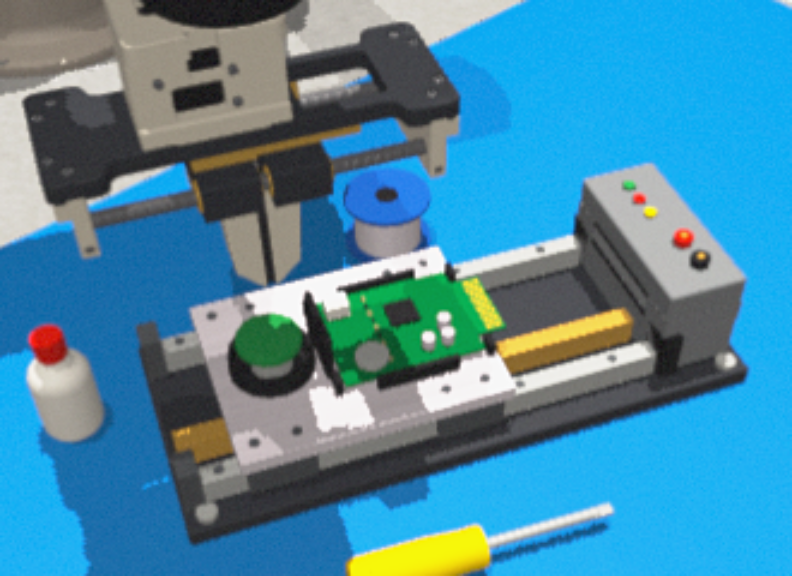

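The fingers are shut and hang just above the button; their tips taper, and the tip is at about (268,283) in the crop. The button is still up. I correct sideways and descend.

Emit:
send_rows --pt "10 2.5 -3.5 0" --pt "15 2.5 -3 0" --pt "12 0 0 0" --pt "8 0 0 0" --pt "3 0 0 0" --pt "2 0 0 0" --pt "0 0 0 0"

```text
time: 3.08
tool_pos: [523.2, -105.8, 76.9]
tcp_rot: [0.3, 1.57, -0.052]
contact_force: [-0.1, 0.2, 0.6]
grip_width: 0.5
```

```bash
python3 -c "
from h import *;rep()"
```

```text
t 3.075 fix x,y -1.21 -92.16 z 76.86 F xf,yf,z [-0.14  0.16  0.58] w 0.5 down [ 0. -0. -1.] yang 69.84 vs 69.67
```

Emit:
send_rows --pt "2 0 0 0" --pt "2 0 0 0" --pt "2 0 0 0" --pt "2 0 0 0" --pt "2 0 0 0" --pt "1 0 0 0" --pt "1 0 0 0" --pt "0 0 0 0"

```text
time: 4.08
tool_pos: [523.2, -105.7, 64.7]
tcp_rot: [0.495, 1.571, 0.143]
contact_force: [-0.7, 0.7, 4.4]
grip_width: 0.4
```

```bash
python3 -c "
from h import *;rep()"
```

```text
t 4.075 fix x,y -1.29 -92.1 z 64.75 F xf,yf,z [-0.94  0.45  4.41] w 0.4 down [ 0.  0. -1.] yang 69.84 vs 69.67
```

Spring force 4.4 N, so the button is nearly down. I continue to the stop.

Emit:
send_rows --pt "1 0 0 0" --pt "1 0 0 0" --pt "0.5 0 0 0" --pt "0 0 0 0"

```text
time: 4.58
tool_pos: [523.2, -105.8, 62.7]
tcp_rot: [0.054, 1.57, -0.297]
contact_force: [-1.5, 0.2, 7.6]
grip_width: 0.4
```

```bash
python3 -c "
from h import *;rep()"
```

```text
t 4.575 fix x,y -1.26 -92.15 z 62.67 F xf,yf,z [-1.47 -0.38  7.62] w 0.4 down [ 0. -0. -1.] yang 69.85 vs 69.67
```

The button is at its stop (7.6 N against a 4.5 N spring). I add a little preload and start pushing slowly.

Emit:
send_rows --pt "1 0 0 0" --pt "0 1 0 0" --pt "0 2 0 0" --pt "0 3 0 0" --pt "0 4 0 0" --pt "0 4 0 0" --pt "0 4 0 0" --pt "0 2 0 0"

```text
time: 5.58
tool_pos: [530.3, -86.9, 62.6]
tcp_rot: [-0.031, 1.569, -0.382]
contact_force: [-3.0, 0.4, 15.4]
grip_width: 0.4
```

```bash
python3 - <<'E'
from h import *
from plant import capture
rep()
c=capture("scene");a=c["image"][110:350,150:480,::-1];cv2.imwrite("pics/c3.png",cv2.resize(a,None,fx=2.4,fy=2.4))
E
```

```text
t 5.575 fix x,y -1.14 -71.99 z 62.55 F xf,yf,z [-2.94 -0.66 15.39] w 0.4 down [ 0.001 -0.    -1.   ] yang 69.86 vs 69.67
```

View pics/c3.png

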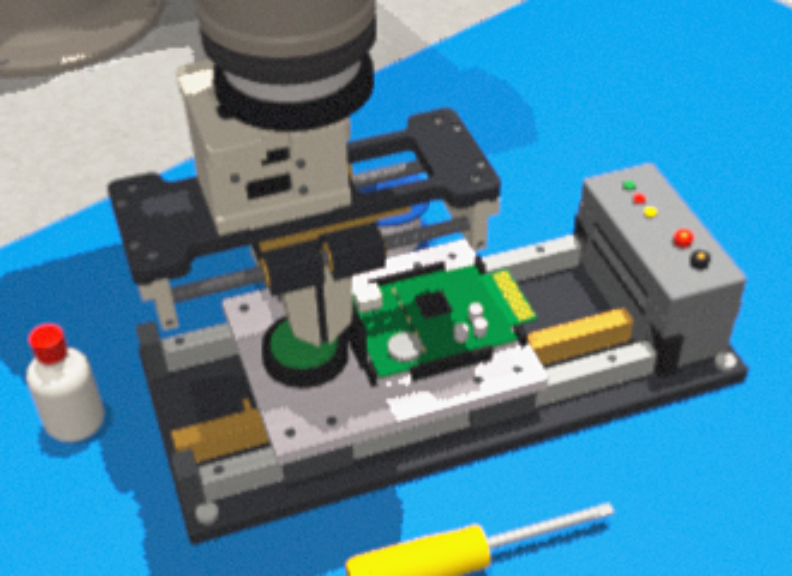

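The carriage has moved about 20 mm with the button held down and the board in its nest (button at about (305,350) in the crop). I continue.

Emit:
send_rows --pt "0 3 0 0" --pt "0 4 0 0" --pt "0 5 0 0" --pt "0 5 0 0" --pt "0 5 0 0" --pt "0 5 0 0" --pt "0 5 0 0" --pt "0 5 0 0"

```text
time: 6.62
tool_pos: [543.1, -52.2, 62.6]
tcp_rot: [0.043, 1.569, -0.309]
contact_force: [-3.3, -0.0, 15.2]
grip_width: 0.8
```

Emit:
send_rows --pt "0 5 0 0" --pt "0 5 0 0" --pt "0 5 0 0" --pt "0 4 0 0" --pt "0 3 0 0" --pt "0 2 0 0" --pt "0 2 0 0" --pt "0 1 0 0"

```text
time: 7.62
tool_pos: [552.5, -26.8, 62.6]
tcp_rot: [0.157, 1.569, -0.194]
contact_force: [-4.0, -0.0, 13.6]
grip_width: 0.2
```

```bash
python3 -c "
from h import *;rep()"
```

```text
t 7.625 fix x,y -1.22 -7.97 z 62.59 F xf,yf,z [-3.78 -1.41 13.57] w 0.2 down [ 0.002 -0.    -1.   ] yang 69.85 vs 69.67
```

Emit:
send_rows --pt "0 1 0 0" --pt "0 1 0 0" --pt "0 1 0 0" --pt "0 1 0 0" --pt "0 1 0 0" --pt "0 1 0 0" --pt "0 1 0 0" --pt "0 1 0 0"

```text
time: 8.62
tool_pos: [555.2, -19.4, 62.6]
tcp_rot: [0.182, 1.569, -0.17]
contact_force: [-2.8, 0.7, 13.7]
grip_width: 0.3
```

```bash
python3 -c "
from h import *;rep()"
```

```text
t 8.625 fix x,y -1.26 -0.05 z 62.57 F xf,yf,z [-2.88 -0.29 13.72] w 0.3 down [ 0.002 -0.    -1.   ] yang 69.84 vs 69.67
```

Emit:
send_rows --pt "0 1 0 0" --pt "0 1 0 0" --pt "0 1 0 0" --pt "0 1 0 0"

```text
time: 9.12
tool_pos: [556.6, -15.6, 62.6]
tcp_rot: [0.18, 1.569, -0.171]
contact_force: [-3.2, 0.5, 14.5]
grip_width: 0.4
```

```bash
python3 -c "
from h import *;rep()"
```

```text
t 9.125 fix x,y -1.23 3.97 z 62.58 F xf,yf,z [-3.18 -0.62 14.46] w 0.4 down [ 0.002 -0.    -1.   ] yang 69.85 vs 69.67
```

Emit:
send_rows --pt "0 0.8 0 0" --pt "0 0.8 0 0" --pt "0 0 0 0"

```text
time: 9.5
tool_pos: [556.7, -15.3, 62.6]
tcp_rot: [-0.896, 1.569, -1.248]
contact_force: [-4.9, -5.3, 14.9]
grip_width: 0.1
```

```bash
python3 -c "
from h import *;rep()"
```

```text
t 9.5 fix x,y -1.25 4.37 z 62.57 F xf,yf,z [-2.81 -6.65 14.86] w 0.1 down [ 0.001 -0.002 -1.   ] yang 69.86 vs 69.67
```

The stop is felt: reaction along the rail jumped to -6.7 N after 96.5 mm of travel, which matches 112 mm. I lift straight up to release the lock.

Emit:
send_rows --pt "-1 0 0 0" --pt "-2 0 0 0" --pt "-2 0 0 0" --pt "-2 0 0 0" --pt "-2 0 0 0" --pt "-3 0 0 0" --pt "-4 0 0 0" --pt "-6 0 0 0"

```text
time: 10.5
tool_pos: [556.4, -13.8, 83.2]
tcp_rot: [2.95, 1.57, 2.599]
contact_force: [0.1, -0.5, 0.4]
grip_width: 0.2
```

Emit:
send_rows --pt "-20 0 0 0" --pt "-30 0 0 0" --pt "-20 -20 -20 0" --pt "0 -40 -40 0" --pt "0 -40 -40 0" --pt "0 -20 -20 0" --pt "0 0 0 0"

```text
time: 11.38
tool_pos: [401.6, -85.7, 153.7]
tcp_rot: [0.794, 1.571, 0.44]
contact_force: [0.2, -0.1, -0.4]
grip_width: 0.5
```

```bash
python3 - <<'E'
from h import *
from plant import capture
rep()
S=capture("scene");T=capture("top")
a=S["image"][110:350,150:480,::-1];cv2.imwrite("pics/c4.png",cv2.resize(a,None,fx=2.4,fy=2.4))
cv2.imwrite("pics/t4.png",cv2.resize(T["image"][130:340,170:450,::-1],None,fx=2.8,fy=2.8))
E
```

```text
t 11.375 fix x,y -122.23 -115.6 z 153.68 F xf,yf,z [ 0.27 -0.04 -0.36] w 0.5 down [ 0.  0. -1.] yang 69.72 vs 69.67
```

View pics/c4.png

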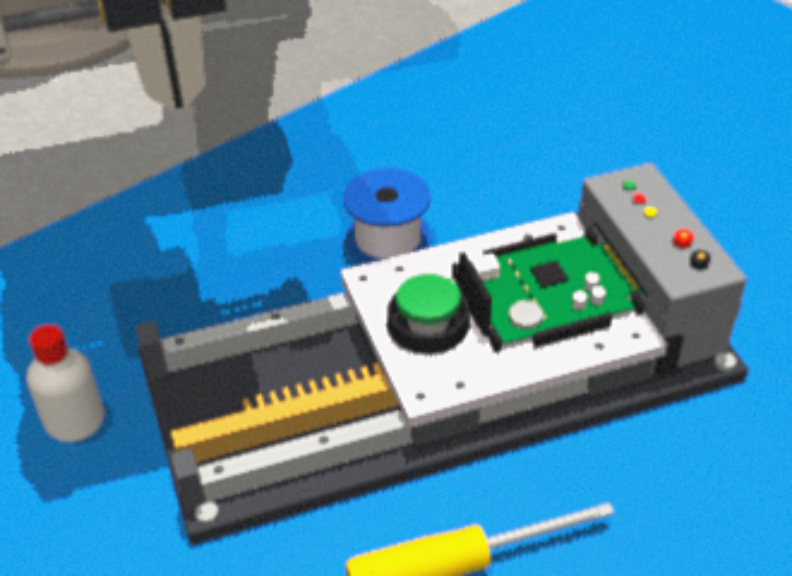

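View pics/t4.png

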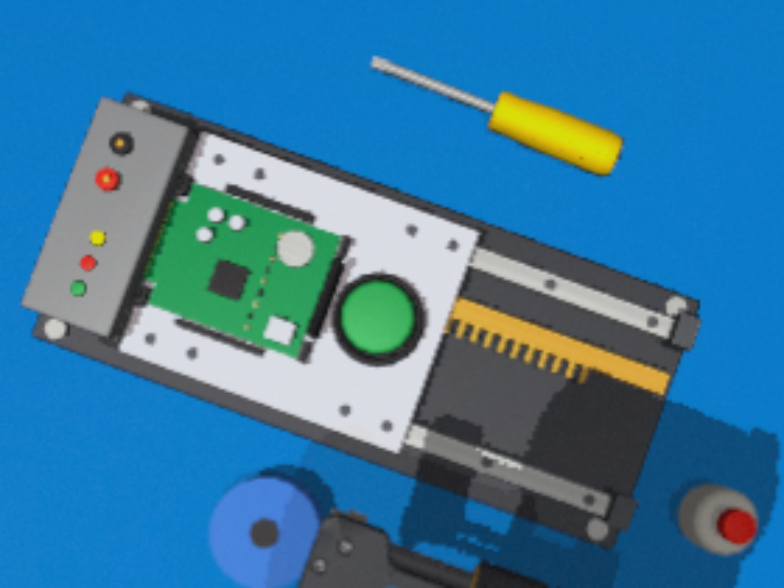

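Both views show the carriage against the socket, the connector in the slot, the button up and the spool, bottle and driver unmoved. I make one numeric check, then hand in.

```bash
python3 - <<'E'
from h import *
from plant import capture,close_job
T=capture("top");p,s=green(T,(288,228,324,262));b=at(T,p,72);y=(b-C)@yf
print(p,s,b,"carriage",y+120)
if abs(y+120-112)<3: print(close_job())
E
```

```text
[304.40325497 242.81012658] [  4   2  26  27 553] [552.99232756 -27.23090951  72.        ] carriage 111.84786998015973
the job is handed in; nothing more can be done
None
```

I pressed the lock button down to its stop with the shut fingertips and held it while pushing the carriage about 96 mm to the socket. The last 12 mm went at about 8 mm/s. I then lifted straight up so the lock sprang back, and moved the arm clear. The job was handed in at about 11.5 s.

- **Stops:** the push-back along the rail rose from about 0.6 N to 6.7 N after 96.5 mm of travel, which fits the carriage reaching its stops.
- **Position:** the last top picture, taken with the button assumed up, puts the carriage at 111.8 mm against a target of 112. The calibration is good to about 2 mm, so the picture alone does not prove the last millimetre.
- **Lock:** the button looks fully up in both final views.
- **Board and loose items:** the board lies in its nest with its connector in the socket slot. The spool, flux bottle and screwdriver look unmoved.
- **Forces:** the highest vertical force I read was about 15 N, and the arm was touching nothing at the end.

One early disagreement: the two cameras placed the button about 7 mm apart at first. The scene camera was also seeing the button's side, so I used the top view, and the contact heights and the travel to the stops agreed with it. No other check failed.

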